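# Pass the low housing under the height bridge

### The arm

A 7-joint arm with a two-finger parallel gripper is mounted at the origin on a cart in front of the work surface, level with it; the furniture and walls round the work are solid. World frame = base frame: x ahead of the robot, y to its left, z up, the work surface at z = 0. Lengths are in mm, angles in rad, forces in N, time in s.
With the tool pointing down it reaches from about 400 to 875 mm from the base axis. Payload 4.4 kg.
Tool frame: the origin (TCP) lies midway between the tips of the shut fingers; the grasp point (between the pads) lies 19 mm behind it; z points along the fingers, y is the line along which they close (so a half turn about z gives the same grasp; the last joint's range is limited). The gripper opens to 85 mm and grips with 20 to 120 N. Pads are 22 mm wide; open, the fingers measure 114 mm over their backs; the gripper's body (76 mm by 85 mm) begins 54 mm behind the grasp point. The pads swing forward as they close: fully open they stand 13 mm farther back than shut.
Start: joints at [-1.357, 0.628, 0.038, 1.517, -0.027, 0.996, -0.02], TCP at [179.482, 624.743, 231.313] pointing down, gripper open.
Joint ranges: [-3.06, 3.06], [-0.37, 2.12], [-1.25, 1.32], [0.18, 2.47], [-1.1, 4.24], [0.23, 1.98], [-2.94, 2.94]. Speed limits (rad/s): [2.57, 2.57, 3.14, 3.14, 3.14, 3.14, 3.14].

### API

Orientations are given as [roll, pitch, yaw] about the fixed x, y, z axes, in that order (R = Rz(yaw) Ry(pitch) Rx(roll)).
In Python, from cell import monitor, cams, ctrl gives the robot as it stands.
- The arm moves only by the tool drive_tool, never from a script. Its argument "motion" is a list of rows, each an object with "fingers": the opening, from 0 (shut) to 1 (fully open); "linear": the shift along the tool's x, y, z in m, a list of three; "twist": the turn about the tool's z in rad. In form: [{"fingers": fingers, "linear": [x, y, z], "twist": twist}, ...]. A call has 1 to 5 rows; each row shifts and turns the commanded pose from where the row before left it, along the tool's axes as they then stand; what a row does not reach is not made up. A row lasts 1/12 s, in which the tool goes at most 41.7 mm and 7.16 degrees, less where a joint would pass 70% of its speed; a pose out of reach is approached as far as the arm can. A call with a gripper value outside its range is refused whole. The fingers move at their own pace and stop on an object; the grip force is fixed at half the most. Time passes only in rows, so rows that do not move let the fingers close. It gives the time, the measured TCP pose, the force, the opening and the grip force at its end, in the units of the state.
- monitor.read_state(): the state, without advancing time (a new reading comes with each control period).
- cams.get_image(name): name is "scene" or "top"; returns a dict with "color" (384x512x3 uint8, blue, green, red), "K" (3x3 intrinsics, pixels), "R" (3x3) and "t" (3): a world point X has camera coordinates R X + t. Camera axes: x right, y down, z forward; pixel columns grow to the right and rows downward; lengths in mm; the calibration is good to about 2 mm. A picture is of the moment at which its call begins. There is no depth.
- ctrl.finish_job(): hands the job in; it is judged then, once.
The state is a dict: "clock": time; "qpos": joint angles; "qd": joint speeds; "tau": joint torques, N m; "eef_pos": TCP position; "tool_rot": TCP orientation; "force": force on the tool from outside, world axes, zero at the start; "torque": the same for the moment, N m; "width": finger opening in mm; "gripper_force": force on a finger pad.
Only numpy, scipy, OpenCV 4.12 (cv2) and the standard library are available. Lean on these libraries where they do the work, as an engineer would, in place of code of your own. Each camera call takes 0.05 s, during which the arm holds its last target. There are 200 camera calls.

### The job

Two open-topped aluminium housings stand before the height bridge, but only the lower one will clear its red bar. Slide that lower housing along the bench, without lifting or tipping it, lengthwise under the bar and out the other side until it lies wholly on the green mat, still roughly straight, and let go of it. Leave the taller housing and the other things where they are, and do not knock the gripper against the bridge.

Things in the scene. Friction and masses are not known exactly. Their poses are not given: they have to be found in the camera images.
- low_housing: Part to check: open-topped aluminium box, 100 mm long (its y), 76 wide (x), 50 high, 0.3-0.65 kg. Walls and floor 8 mm thick: cavity 84 x 60 mm, open at the top; boss 28 mm wide, 5 high amid its floor. Same end for end; slides easily (friction about 0.5). Origin: centre of the underside. Stands right of the bridge, roughly lengthwise, nearer to or farther from the robot than the tall one.
- tall_housing: Over-height housing, leave alone: same look, plan and wall thickness as the low one but 62 mm high (8 mm too high for the bar). Origin: centre of the underside; its length along its y.
- height_bridge: Fixed bridge: two aluminium posts with a red bar across. Origin on the bench midway between the posts, under the bar. x runs along the bar; y is the way the part goes through (roughly world +y, the robot's left). Posts 22 (x) x 30 mm (y), inner faces at x = +-45 mm; feet 50 mm long in y, 6 high, from x = +-45 to +-79 mm; bolt heads on the posts reach 69 mm above the bench.
- bar_underside (a point): Middle of the red bar's underside, 54 mm above the bench, straight above the bridge's origin. Bar: 134 mm long (x), 16 mm wide (y), 10 mm high, so its top is at 64 mm; the opening below it is 90 mm wide.
- mat_centre (a point): Centre of the green pass mat, 140 mm from the bridge's origin along its +y. Mat: 130 mm (x) x 150 mm (y), fixed, flat, with no edge to catch on; it begins 65 mm behind the bar's middle. Keep clear of the fixed red upright panel and grey cylinders beyond mat and bridge: 0.33 m high, from world x = 0.61 on, y = -0.09 to 0.08.
- multimeter: Yellow multimeter lying flat, 155 x 78 x 50 mm, to the left of the mat; bystander. Origin: centre of the underside.
- tape_black: Roll of black tape lying flat, 66 mm diameter x 19 mm, beyond the mat; bystander. Origin: centre of the underside.
- calliper: Calliper lying flat along the bench's front edge, 57 x 230 x 10 mm; bystander. Origin: centre of the underside.

How it is judged (in metres and radians):
On the way:
1. the low housing stands under the bar, between the posts, its nose out on the far side (y of low_housing in the frame of height_bridge between -0.035 and 0.035 m and x of low_housing in the frame of height_bridge between -0.03 and 0.03 m and angle between the y axis of low_housing and the y axis of height_bridge, either way round below 0.35 rad), for 0.1 s.
At the end, for the whole second after the job is handed in: The low housing has gone under the bar and rests flat and still on the bench with its origin 110 to 170 mm beyond the middle of the bar along the bridge's y and within 30 mm of the lane's middle line, its length within 0.3 rad of the bridge's y (that is, it lies on the green mat) (y of low_housing in the frame of height_bridge between 0.11 and 0.17 m and x of low_housing in the frame of height_bridge between -0.03 and 0.03 m and angle between the y axis of low_housing and the y axis of height_bridge, either way round below 0.3 rad and height (world z) of low_housing below 0.004 m and angle between low_housing's own z axis and vertical below 0.05 rad and linear speed of low_housing below 0.01 m/s); the robot touches nothing.
It fails at once if the low housing is lifted more than 20 mm or tipped more than 0.2 rad (height (world z) of low_housing above 0.02 m or angle between low_housing's own z axis and vertical above 0.2 rad).
It fails at once if the robot presses on the height bridge with more than 12 N (contact force between height_bridge and the fingers above 12 N or contact force between height_bridge and the arm above 12 N).
It fails at once if the tall housing or a bystander is moved more than 20 mm (distance of any of tall_housing, multimeter, tape_black, calliper from where it was at the start of the episode above 0.02 m).
It also fails if it takes over 53 s, if anything falls off the work surface, if the arm or the gripper's body presses on something with over 40 N, if the wrist force passes 120 N, or if a joint passes its speed limit or range.

## Working session

There is one attempt and no reset: what is moved stays moved. The work goes in short steps, Python scripts to look and compute and a tool call to move; the robot and the scene stay as the last step left them, time stands still between calls to the robot, and variables do not carry over. Pictures are saved under pics/ and viewed, at most 10 in all, crops included, and the job is handed in when it is done.

Besides the shell and the picture viewer there is one more tool, called after "Emit:" as a command line: name --argument value ..., lists and objects as JSON in quotes. drive_tool: Moves the arm, as the interface text tells. Its arguments: {"type":"object","properties":{"motion":{"type":"array"}},"required":["motion"]}

```bash
mkdir -p pics
python3 - <<'E'
from cell import monitor,cams
import cv2,numpy as np
for n in("top","scene"):
    d=cams.get_image(n); cv2.imwrite(f"pics/{n}0.png",d["color"]); np.savez(f"pics/{n}.npz",**{k:d[k] for k in("K","R","t")})
    print(n,np.round(-d["R"].T@d["t"]))
s=monitor.read_state();print(s["clock"],s["eef_pos"],s["tool_rot"],s["width"],s["qpos"])
E
```

```text
top [ 275.  -37. 1200.]
scene [-509.  560.  701.]
0.1 [179.31955993 624.1929135  230.4845531 ] [-3.13987870e+00  1.78010857e-05  2.86175613e+00] 85.24543777645621 [-1.35679215  0.62925211  0.03843028  1.51825933 -0.02698916  0.99631278
 -0.02005017]
```

View pics/top0.png

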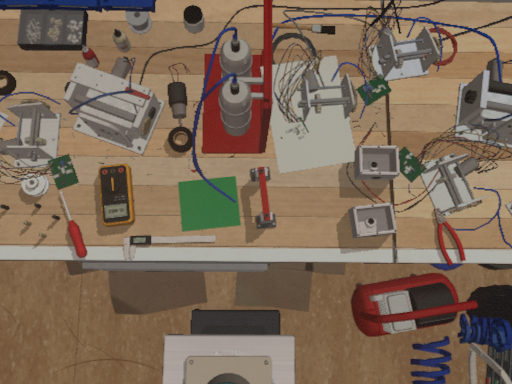

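View pics/scene0.png

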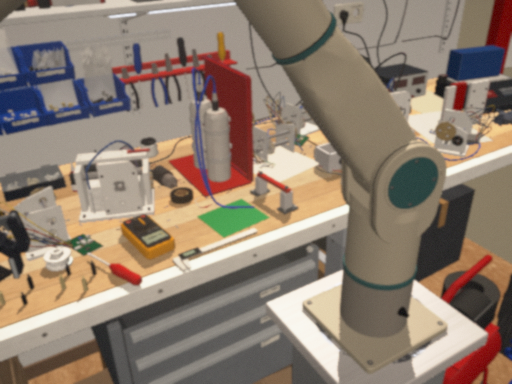

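The top view shows the bridge at about (263,197), the green mat at (210,203), and the two housings at (378,163) and (373,221). The scene view has the arm hiding the housings. Next I'll enlarge the top view and check the scale.

```bash
cat > h.py <<'E'
import numpy as np,cv2
def cam(n): return np.load(f"pics/{n}.npz")
def proj(c,X):
    p=(c["K"]@(c["R"]@np.atleast_2d(X).T.astype(float)+c["t"].reshape(3,1))); return (p[:2]/p[2]).T
def back(c,uv,z):
    uv=np.atleast_2d(uv).astype(float); r=(c["R"].T@np.linalg.inv(c["K"])@np.c_[uv,np.ones(len(uv))].T).T
    o=-c["R"].T@c["t"].ravel(); return o+r*((z-o[2])/r[:,2])[:,None]
E
python3 - <<'E'
from h import *
c=cam("top");im=cv2.imread("pics/top0.png")
print(c["K"],proj(c,[[179,624,231],[0,0,0],[500,0,0]]))
cv2.imwrite("pics/cropH.png",cv2.resize(im[135:250,340:420],None,fx=5,fy=5,interpolation=cv2.INTER_CUBIC))
cv2.imwrite("pics/cropB.png",cv2.resize(im[155:245,165:295],None,fx=6,fy=6,interpolation=cv2.INTER_CUBIC))
E
```

```text
[[471.58557665   0.         252.94496177]
 [  0.         471.58557665 192.23039392]
 [  0.           0.           1.        ]] [[-93.76543229 330.8452761 ]
 [227.8903449  400.28027641]
 [231.05101116 194.46600525]]
```

View pics/cropH.png

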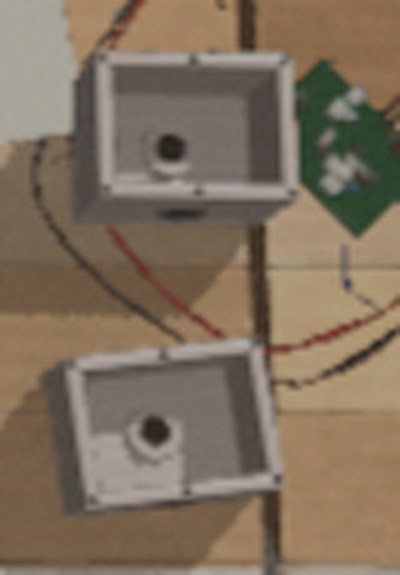

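View pics/cropB.png

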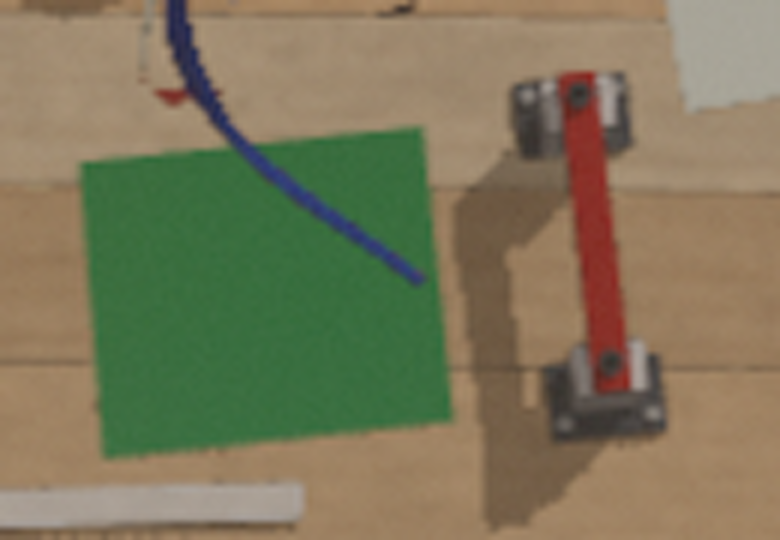

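The enlarged views show both rims and the bridge clearly. The nearer housing's rim has corners at about (65,365), (262,340), (282,488) and (88,512) in the crop. The bar and mat are tilted by about 6°. Now I'll fit poses and compare the two heights for each housing.

```bash
cat > fit.py <<'E'
from h import *
from scipy.optimize import least_squares
def fit(c,uv,P,g):
    "pose x,y,yaw of body points P seen at uv"
    def w(p): C,S=np.cos(p[2]),np.sin(p[2]); return np.c_[p[0]+C*P[:,0]-S*P[:,1],p[1]+S*P[:,0]+C*P[:,1],P[:,2]]
    r=least_squares(lambda p:(proj(c,w(p))-uv).ravel(),g,x_scale=[10,10,.1])
    return r.x,np.sqrt(np.mean(r.fun**2)),w
E
python3 - <<'E'
from fit import *
c=cam("top");im=cv2.imread("pics/top0.png")
px=lambda a,s,o:(np.array(a,float)+.5)/s-.5+np.array(o)
# image left=+y, up=+x : order (x+,y+),(x+,y-),(x-,y-),(x-,y+), then base (x-,y+),(x+,y+)
H={"far":[(96,53),(297,52),(298,199),(101,198),(75,224),(75,80)],"near":[(65,364),(263,340),(283,488),(87,513),(65,517),(46,370)]}
v=cv2.resize(im[135:250,340:420],None,fx=5,fy=5,interpolation=cv2.INTER_CUBIC)
for n,a in H.items():
  for h in(50,62):
    P=np.array([(38,50,h),(38,-50,h),(-38,-50,h),(-38,50,h),(-38,50,0),(38,50,0)],float)
    p,e,w=fit(c,px(a,5,(340,135)),P,[400,-330,0]); print(n,h,p.round(3),round(e,3))
    q=((proj(c,w(p))-(340,135)+.5)*5-.5).round().astype(int)
    cv2.polylines(v,[q],False,(0,255,0) if h==50 else (0,0,255),1)
mu=px([(80,163),(422,127),(453,420),(105,458)],6,(165,155))
P=np.array([(65,215,0),(65,65,0),(-65,65,0),(-65,215,0)],float)
p,e,w=fit(c,mu,P,[480,-80,0]);print("bridge by mat",p.round(3),e)
bu=px([(562,72),(595,72),(630,390),(597,390)],6,(165,155))
Pb=np.array([(67,8,64),(67,-8,64),(-67,-8,64),(-67,8,64)],float)
p,e,w=fit(c,bu,Pb,[480,-80,0]);print("by bar",p.round(3),e)
p,e,w=fit(c,np.r_[mu,bu],np.r_[P,Pb],[480,-80,0]);print("both",p.round(3),e)
cv2.imwrite("pics/fit.png",v)
E
```

```text
far 50 [ 5.83418e+02 -3.74559e+02 -2.00000e-03] 0.494
far 62 [ 5.81094e+02 -3.72144e+02 -1.00000e-02] 0.52
near 50 [ 4.31378e+02 -3.56956e+02  1.08000e-01] 0.575
near 62 [ 4.30218e+02 -3.54663e+02  1.05000e-01] 0.988
bridge by mat [ 4.9354e+02 -8.2055e+01  1.1800e-01] 0.2556383375389554
by bar [ 4.92953e+02 -8.24440e+01  1.09000e-01] 0.430012637402693
both [ 4.92987e+02 -8.22840e+01  1.14000e-01] 0.37123803343003314
```

View pics/fit.png

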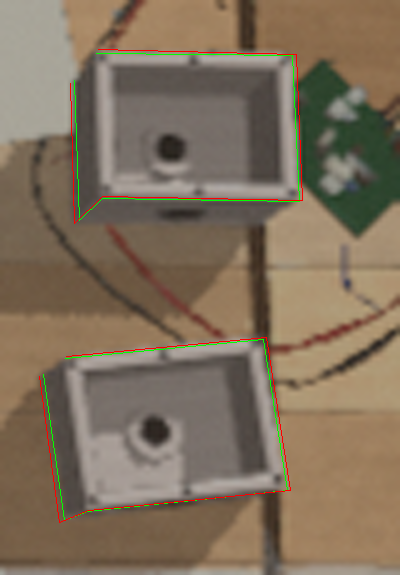

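Near housing: 50 mm fits clearly better. The far one is ambiguous. I'll move midway to clear the scene view and check the heights there.

Emit:
drive_tool --motion '[{"fingers": 1, "linear": [0, 0, 0], "twist": -0.1}, {"fingers": 1, "linear": [0, 0, 0], "twist": -0.1}, {"fingers": 1, "linear": [0, 0, 0], "twist": -0.1}, {"fingers": 1, "linear": [0, 0, 0], "twist": -0.09}, {"fingers": 1, "linear": [0, 0, 0], "twist": 0}]'

```text
clock: 0.52
eef_pos: [179.5, 624.4, 230.8]
tool_rot: [-3.141, -0.001, -3.029]
force: [0.8, -0.3, -0.2]
width: 85.4
gripper_force: 0.0
```

Emit:
drive_tool --motion '[{"fingers": 1, "linear": [-0.018, -0.036, 0], "twist": 0}, {"fingers": 1, "linear": [-0.018, -0.036, 0], "twist": 0}, {"fingers": 1, "linear": [-0.018, -0.036, 0], "twist": 0}, {"fingers": 1, "linear": [-0.018, -0.036, 0], "twist": 0}, {"fingers": 1, "linear": [-0.018, -0.036, 0], "twist": 0}]'

```text
clock: 0.93
eef_pos: [289.4, 453.8, 231.1]
tool_rot: [-3.141, -0.0, -3.034]
force: [0.9, 0.3, 0.4]
width: 85.4
gripper_force: 0.0
```

Emit:
drive_tool --motion '[{"fingers": 1, "linear": [-0.018, -0.036, 0], "twist": 0}, {"fingers": 1, "linear": [-0.018, -0.036, 0], "twist": 0}, {"fingers": 1, "linear": [-0.018, -0.036, 0], "twist": 0}, {"fingers": 1, "linear": [-0.018, -0.036, 0], "twist": 0}, {"fingers": 1, "linear": [-0.018, -0.036, 0], "twist": 0}]'

```text
clock: 1.35
eef_pos: [398.6, 284.9, 231.3]
tool_rot: [3.141, -0.0, -3.034]
force: [1.4, 0.1, -0.9]
width: 85.3
gripper_force: 0.0
```

Run:
```python
from cell import cams
from h import *
d=cams.get_image("scene");cv2.imwrite("pics/scene1.png",d["color"])
c=cam("scene")
for h,P in((50,[583,-374]),(50,[431,-357])): print(proj(c,[P+[0],P+[60]]))
v=cv2.resize(d["color"][110:230,260:420],None,fx=5,fy=5,interpolation=cv2.INTER_CUBIC);cv2.imwrite("pics/s1c.png",v)
t=cams.get_image("top")["color"];cv2.imwrite("pics/top1.png",t)
```

```text
[[333.74845898 162.74417267]
 [334.85161566 145.9007611 ]]
[[361.43642099 182.88262575]
 [363.18890881 164.99116678]]
```

View pics/s1c.png

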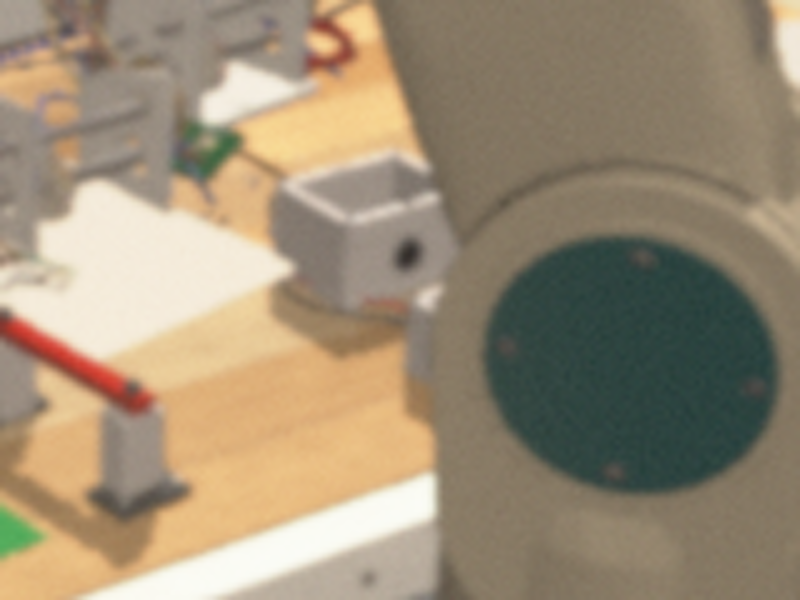

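The near corner of the far housing measures about 17.6 px (crop (347,222) to (345,310)). At roughly 0.285 px/mm that is 62 mm, so the far one is the tall housing. The near one is the low housing, and its rear wall is at about (436,-403). I'm moving there.

Emit:
drive_tool --motion '[{"fingers": 1, "linear": [0.002, -0.038, 0], "twist": 0}, {"fingers": 1, "linear": [0.002, -0.038, 0], "twist": 0}, {"fingers": 1, "linear": [0.002, -0.038, 0], "twist": 0}, {"fingers": 1, "linear": [0.002, -0.038, 0], "twist": 0}, {"fingers": 1, "linear": [0.002, -0.038, 0], "twist": 0}]'

```text
clock: 1.87
eef_pos: [408.6, 95.6, 231.3]
tool_rot: [3.141, 0.0, -3.033]
force: [0.3, -0.1, 0.4]
width: 85.1
gripper_force: 0.0
```

Emit:
drive_tool --motion '[{"fingers": 1, "linear": [0.002, -0.038, 0], "twist": 0}, {"fingers": 1, "linear": [0.002, -0.038, 0], "twist": 0}, {"fingers": 1, "linear": [0.002, -0.038, 0], "twist": 0}, {"fingers": 1, "linear": [0.002, -0.038, 0], "twist": 0}, {"fingers": 1, "linear": [0.002, -0.038, 0], "twist": 0}]'

```text
clock: 2.28
eef_pos: [419.8, -94.5, 231.4]
tool_rot: [3.141, 0.0, -3.034]
force: [0.7, 0.1, 0.5]
width: 85.4
gripper_force: 0.0
```

Emit:
drive_tool --motion '[{"fingers": 0.7, "linear": [0.002, -0.038, 0], "twist": 0}, {"fingers": 0.7, "linear": [0.002, -0.038, 0], "twist": 0}, {"fingers": 0.7, "linear": [0.002, -0.038, 0], "twist": 0}, {"fingers": 0.7, "linear": [0.002, -0.038, 0], "twist": 0}, {"fingers": 0.7, "linear": [0.002, -0.038, 0], "twist": 0}]'

```text
clock: 2.7
eef_pos: [430.9, -284.5, 231.2]
tool_rot: [3.141, 0.0, -3.034]
force: [0.7, -0.6, 0.4]
width: 60.1
gripper_force: 0.0
```

Emit:
drive_tool --motion '[{"fingers": 0.6, "linear": [0.002, -0.038, 0], "twist": 0}, {"fingers": 0.6, "linear": [0.002, -0.038, 0], "twist": 0}, {"fingers": 0.6, "linear": [0, 0, 0], "twist": 0}, {"fingers": 0.6, "linear": [0, 0, 0], "twist": 0}, {"fingers": 0.6, "linear": [0, 0, 0], "twist": 0}]'

```text
clock: 3.12
eef_pos: [435.3, -358.0, 230.8]
tool_rot: [3.14, -0.001, -3.033]
force: [0.0, 1.7, -0.3]
width: 50.8
gripper_force: 0.0
```

Emit:
drive_tool --motion '[{"fingers": 0.6, "linear": [0.002, -0.022, 0], "twist": 0}, {"fingers": 0.6, "linear": [0.002, -0.023, 0.03], "twist": 0}, {"fingers": 0.6, "linear": [0, 0, 0.04], "twist": 0}, {"fingers": 0.6, "linear": [0, 0, 0.04], "twist": 0}, {"fingers": 0.6, "linear": [0, 0, 0.04], "twist": 0}]'

```text
clock: 3.53
eef_pos: [437.2, -402.5, 80.4]
tool_rot: [3.141, 0.001, -3.03]
force: [-0.3, 0.6, 0.1]
width: 50.9
gripper_force: 0.0
```

Emit:
drive_tool --motion '[{"fingers": 0.6, "linear": [0, 0, 0.015], "twist": 0}, {"fingers": 0.6, "linear": [0, 0, 0.015], "twist": 0}, {"fingers": 0.6, "linear": [0, 0, 0.012], "twist": 0}, {"fingers": 0.6, "linear": [0, 0, 0.01], "twist": 0}, {"fingers": 0.6, "linear": [0, 0, 0], "twist": 0}]'

```text
clock: 3.95
eef_pos: [435.9, -402.4, 27.8]
tool_rot: [3.139, -0.002, -3.03]
force: [-0.1, -0.4, -0.6]
width: 50.9
gripper_force: 0.0
```

Emit:
drive_tool --motion '[{"fingers": 0.3, "linear": [0, 0, 0], "twist": 0}, {"fingers": 0.1, "linear": [0, 0, 0], "twist": 0}, {"fingers": 0, "linear": [0, 0, 0], "twist": 0}, {"fingers": 0, "linear": [0, 0, 0], "twist": 0}, {"fingers": 0, "linear": [0, 0, 0], "twist": 0}]'

```text
clock: 4.37
eef_pos: [436.6, -403.8, 30.5]
tool_rot: [3.141, 0.001, -3.031]
force: [-0.4, 2.9, 5.9]
width: 6.4
gripper_force: 61.7
```

Emit:
drive_tool --motion '[{"fingers": 0, "linear": [-0.005, 0.012, 0], "twist": 0}, {"fingers": 0, "linear": [-0.009, 0.014, 0], "twist": 0}, {"fingers": 0, "linear": [-0.01, 0.014, 0], "twist": 0}, {"fingers": 0, "linear": [-0.01, 0.014, 0], "twist": 0}, {"fingers": 0, "linear": [-0.01, 0.014, 0], "twist": 0}]'

```text
clock: 4.78
eef_pos: [472.4, -334.2, 30.5]
tool_rot: [-3.137, 0.001, -3.033]
force: [-2.3, -4.3, 3.4]
width: 6.4
gripper_force: 61.4
```

Emit:
drive_tool --motion '[{"fingers": 0, "linear": [-0.01, 0.014, 0], "twist": 0}, {"fingers": 0, "linear": [-0.01, 0.014, 0], "twist": 0}, {"fingers": 0, "linear": [-0.01, 0.012, 0], "twist": 0}, {"fingers": 0, "linear": [-0.01, 0.009, 0], "twist": 0}, {"fingers": 0, "linear": [-0.008, 0, 0], "twist": 0}]'

```text
clock: 5.2
eef_pos: [512.8, -276.8, 30.5]
tool_rot: [3.141, -0.004, -3.03]
force: [-12.6, 0.3, 16.8]
width: 6.7
gripper_force: 63.2
```

Emit:
drive_tool --motion '[{"fingers": 0, "linear": [0, 0, 0], "twist": 0}]'

```text
clock: 5.28
eef_pos: [514.2, -276.7, 30.5]
tool_rot: [3.141, -0.002, -3.03]
force: [-4.1, 2.6, 10.7]
width: 6.5
gripper_force: 62.4
```

Run:
```python
from cell import cams
from h import *
v=cams.get_image("top")["color"];cv2.imwrite("pics/top2.png",v)
cv2.imwrite("pics/top2c.png",cv2.resize(v[140:250,250:400],None,fx=5,fy=5,interpolation=cv2.INTER_CUBIC))
```

```text
(no output)
```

View pics/top2c.png

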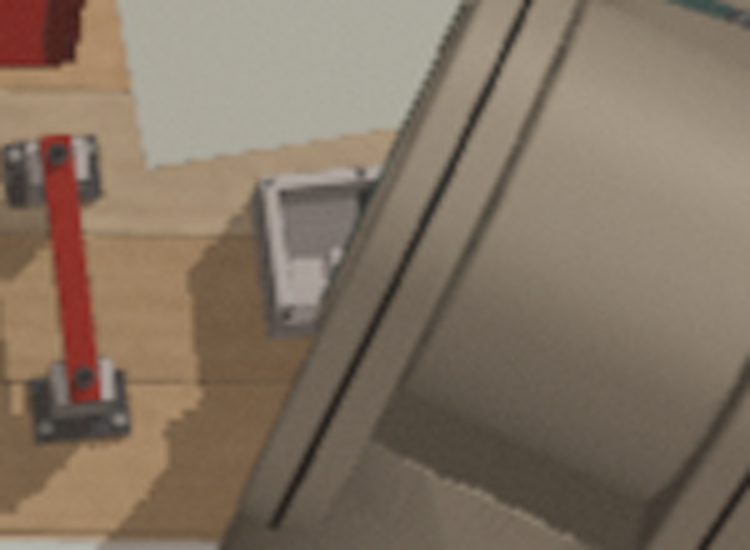

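The housing's leading rim corners are at crop (262,180) and (276,329), and it is in line with the bridge. I'll compute its offset from the lane.

Run:
```python
from h import *
c=cam("top");px=lambda a:(np.array(a)+.5)/5-.5+np.array((250,140))
r=back(c,px([(262,180),(276,329)]),50); m=r.mean(0)[:2]; d=r[0]-r[1]
o=np.array([493,-82.3]);a=.114;M=np.array([[np.cos(a),np.sin(a)],[-np.sin(a),np.cos(a)]])
print(r.round(1),np.hypot(*d[:2]),"lead edge mid in bridge",M@(m-o),"yaw",np.arctan2(d[1],d[0]))
print("tcp in bridge",M@(np.array([514.2,-276.7])-o))
```

```text
[[ 540.5 -178.5   50. ]
 [ 464.8 -184.5   50. ]] 75.8529905630391 lead edge mid in bridge [ -1.70383618 -99.64019665] yaw 0.0782695422502939
tcp in bridge [  -1.05123763 -195.54972488]
```

Emit:
drive_tool --motion '[{"fingers": 0, "linear": [-0.001, 0.014, 0], "twist": 0}, {"fingers": 0, "linear": [0, 0.014, 0], "twist": 0}, {"fingers": 0, "linear": [0, 0.014, 0], "twist": 0}, {"fingers": 0, "linear": [0, 0.014, 0], "twist": 0}, {"fingers": 0, "linear": [0, 0.014, 0], "twist": 0}]'

```text
clock: 5.75
eef_pos: [509.4, -209.7, 30.5]
tool_rot: [-3.137, 0.004, -3.033]
force: [-0.1, -4.7, 4.1]
width: 6.6
gripper_force: 61.4
```

Emit:
drive_tool --motion '[{"fingers": 0, "linear": [0, 0.014, 0], "twist": 0}, {"fingers": 0, "linear": [0, 0.014, 0], "twist": 0}, {"fingers": 0, "linear": [0, 0.014, 0], "twist": 0}, {"fingers": 0, "linear": [0, 0.014, 0], "twist": 0}, {"fingers": 0, "linear": [0, 0.012, 0], "twist": 0}]'

```text
clock: 6.17
eef_pos: [502.0, -141.6, 30.5]
tool_rot: [-3.138, 0.004, -3.033]
force: [0.8, -5.5, 4.4]
width: 6.5
gripper_force: 61.6
```

Emit:
drive_tool --motion '[{"fingers": 0, "linear": [0, 0.003, 0], "twist": 0}, {"fingers": 0, "linear": [0, 0, 0], "twist": 0}, {"fingers": 0, "linear": [0, 0, 0], "twist": 0}]'

```text
clock: 6.42
eef_pos: [501.6, -136.9, 30.4]
tool_rot: [-3.141, 0.003, -3.031]
force: [0.0, -0.9, 6.8]
width: 7.0
gripper_force: 61.9
```

Emit:
drive_tool --motion '[{"fingers": 0.3, "linear": [0, 0, 0], "twist": 0}, {"fingers": 0.3, "linear": [0, 0, 0], "twist": 0}, {"fingers": 0.3, "linear": [0, 0, -0.005], "twist": 0}, {"fingers": 0.3, "linear": [0, 0, -0.025], "twist": 0}, {"fingers": 0.3, "linear": [0, 0, -0.035], "twist": 0}]'

```text
clock: 6.83
eef_pos: [497.8, -136.6, 92.9]
tool_rot: [3.139, -0.006, -3.031]
force: [0.8, -0.3, 0.8]
width: 25.3
gripper_force: 0.0
```

Emit:
drive_tool --motion '[{"fingers": 0, "linear": [0, -0.016, 0], "twist": 0}, {"fingers": 0, "linear": [0.001, -0.018, 0], "twist": 0}, {"fingers": 0, "linear": [0, 0, 0.02], "twist": 0}, {"fingers": 0, "linear": [0, 0, 0.025], "twist": 0}, {"fingers": 0, "linear": [0, 0, 0.015], "twist": 0}]'

```text
clock: 7.25
eef_pos: [502.3, -171.3, 33.2]
tool_rot: [3.141, -0.001, -3.032]
force: [-0.4, 1.2, 0.0]
width: 0.1
gripper_force: 0.0
```

Emit:
drive_tool --motion '[{"fingers": 0, "linear": [0, 0, 0], "twist": 0}, {"fingers": 0, "linear": [0, 0.01, 0], "twist": 0}, {"fingers": 0, "linear": [0, 0.006, 0], "twist": 0}, {"fingers": 0, "linear": [0, 0.006, 0], "twist": 0}, {"fingers": 0, "linear": [0, 0.006, 0], "twist": 0}]'

```text
clock: 7.67
eef_pos: [500.6, -143.5, 35.3]
tool_rot: [-3.14, 0.002, -3.031]
force: [-0.3, -1.1, -1.0]
width: -0.0
gripper_force: 1.2
```

Emit:
drive_tool --motion '[{"fingers": 0, "linear": [0, 0.005, 0], "twist": 0}, {"fingers": 0, "linear": [0, 0.005, 0], "twist": 0}, {"fingers": 0, "linear": [0, 0.005, 0], "twist": 0}, {"fingers": 0, "linear": [0, 0.003, 0], "twist": 0}, {"fingers": 0, "linear": [0, 0, 0], "twist": 0}]'

```text
clock: 8.08
eef_pos: [498.7, -125.7, 34.9]
tool_rot: [-3.141, 0.002, -3.031]
force: [1.7, -3.4, 0.8]
width: 0.0
gripper_force: 1.4
```

Emit:
drive_tool --motion '[{"fingers": 0, "linear": [0, -0.01, 0], "twist": 0}, {"fingers": 0, "linear": [0, -0.015, -0.02], "twist": 0}, {"fingers": 0, "linear": [0, 0, -0.04], "twist": 0}, {"fingers": 0, "linear": [0, 0, -0.04], "twist": 0}, {"fingers": 0, "linear": [0, 0, -0.02], "twist": 0}]'

```text
clock: 8.5
eef_pos: [501.5, -151.2, 157.6]
tool_rot: [-3.141, 0.003, -3.032]
force: [0.6, -0.1, 0.9]
width: 0.1
gripper_force: 0.0
```

Emit:
drive_tool --motion '[{"fingers": 0.3, "linear": [0, 0.03, 0], "twist": 0}, {"fingers": 0.3, "linear": [0, 0.036, 0], "twist": 0}, {"fingers": 0.3, "linear": [0, 0.036, 0], "twist": 0}, {"fingers": 0.3, "linear": [0, 0.036, 0], "twist": 0}, {"fingers": 0.3, "linear": [0, 0.036, 0], "twist": 0}]'

```text
clock: 8.92
eef_pos: [480.4, 24.0, 154.1]
tool_rot: [3.14, -0.002, -3.031]
force: [0.8, 1.2, 1.6]
width: 25.5
gripper_force: 0.0
```

Emit:
drive_tool --motion '[{"fingers": 0.4, "linear": [0, 0.036, 0], "twist": 0}, {"fingers": 0.4, "linear": [0, 0.036, 0], "twist": 0}, {"fingers": 0.4, "linear": [0, 0.036, 0], "twist": 0}, {"fingers": 0.4, "linear": [0, 0, 0], "twist": 0}, {"fingers": 0.4, "linear": [0, 0, 0], "twist": 0}]'

```text
clock: 9.33
eef_pos: [468.4, 132.5, 153.8]
tool_rot: [3.14, -0.002, -3.025]
force: [-0.1, -0.7, -0.6]
width: 34.0
gripper_force: 0.0
```

Run:
```python
from cell import cams
from h import *
v=cams.get_image("top")["color"];cv2.imwrite("pics/top3.png",v)
cv2.imwrite("pics/top3c.png",cv2.resize(v[150:250,160:310],None,fx=5,fy=5,interpolation=cv2.INTER_CUBIC))
```

```text
(no output)
```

View pics/top3c.png

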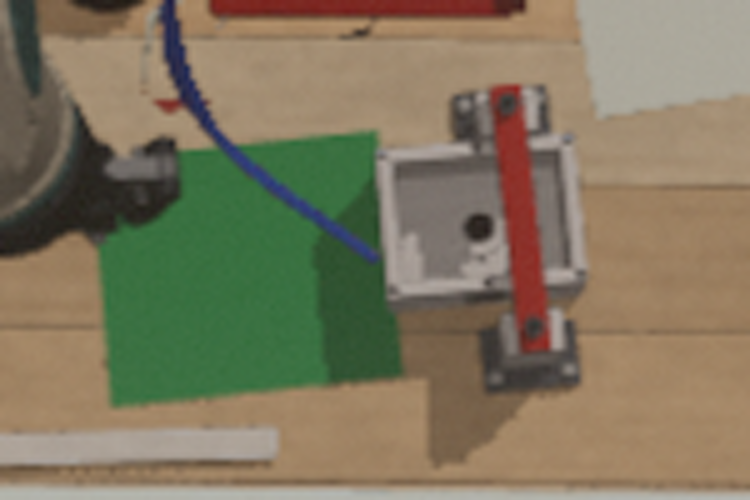

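The housing stands under the bar with its rim corners at (377,155), (573,133), (585,285) and (393,303). The nose reaches to the start of the mat. I'll fit its pose and the grasp target.

Run:
```python
from fit import *
c=cam("top");a=np.array([(377,154),(573,132),(586,286),(393,303)]);h=50
P=np.array([(38,50,h),(38,-50,h),(-38,-50,h),(-38,50,h)],float)
p,e,w=fit(c,(a+.5)/5-.5+np.array((160,150)),P,[490,-60,.1]);print(p,e)
o=np.array([493,-82.3]);b=.114;M=np.array([[np.cos(b),np.sin(b)],[-np.sin(b),np.cos(b)]])
print("in bridge",M@(p[:2]-o),p[2]-b)
g=p[:2]+46*np.array([-np.sin(p[2]),np.cos(p[2])]);t=np.array([468.4,132.5]);y=-3.025
print("wall",g,M@(g-o),"tool delta",np.array([[np.cos(y),np.sin(y)],[np.sin(y),-np.cos(y)]])@(g-t))
```

```text
[ 4.94280107e+02 -6.35890081e+01  1.06666324e-01] 0.5125460709945534
in bridge [ 3.40023338 18.44392321] -0.007333676178271839
wall [489.38275484 -17.8504473 ] [ 3.73757946 64.44268621] tool delta [  -3.35022969 -151.77058004]
```

Emit:
drive_tool --motion '[{"fingers": 0.4, "linear": [-0.001, -0.036, 0], "twist": 0}, {"fingers": 0.4, "linear": [-0.001, -0.039, 0], "twist": 0}, {"fingers": 0.4, "linear": [-0.001, -0.039, 0], "twist": 0}, {"fingers": 0.4, "linear": [0, -0.038, 0], "twist": 0}, {"fingers": 0.4, "linear": [0, 0, 0.03], "twist": 0}]'

```text
clock: 9.8
eef_pos: [493.3, -32.8, 128.0]
tool_rot: [-3.135, 0.01, -3.046]
force: [1.6, -0.8, -0.6]
width: 34.0
gripper_force: 0.0
```

Emit:
drive_tool --motion '[{"fingers": 0.4, "linear": [0, 0, 0.025], "twist": 0}, {"fingers": 0.4, "linear": [0, 0, 0.01], "twist": 0}, {"fingers": 0.4, "linear": [0, 0, 0], "twist": 0}]'

```text
clock: 10.05
eef_pos: [487.1, -22.5, 87.3]
tool_rot: [3.141, -0.006, -3.034]
force: [-0.4, -0.4, 0.4]
width: 34.1
gripper_force: 0.0
```

Emit:
drive_tool --motion '[{"fingers": 0.4, "linear": [-0.002, 0.004, 0], "twist": 0}, {"fingers": 0.4, "linear": [0, 0, 0.02], "twist": 0}, {"fingers": 0.4, "linear": [0, 0, 0.018], "twist": 0}, {"fingers": 0.4, "linear": [0, 0, 0.017], "twist": 0}, {"fingers": 0.4, "linear": [0, 0, 0], "twist": 0}]'

```text
clock: 10.47
eef_pos: [490.4, -16.2, 33.4]
tool_rot: [3.141, -0.002, -3.03]
force: [-0.4, 0.3, -0.1]
width: 34.0
gripper_force: 0.0
```

Emit:
drive_tool --motion '[{"fingers": 0.2, "linear": [0, 0, 0], "twist": 0}, {"fingers": 0, "linear": [0, 0, 0], "twist": 0}, {"fingers": 0, "linear": [0, 0, 0], "twist": 0}, {"fingers": 0, "linear": [0, 0, 0], "twist": 0}, {"fingers": 0, "linear": [0, 0, 0], "twist": 0}]'

```text
clock: 10.88
eef_pos: [491.8, -16.6, 35.8]
tool_rot: [3.142, 0.002, -3.031]
force: [-0.3, 0.2, 7.5]
width: 6.4
gripper_force: 60.3
```

Emit:
drive_tool --motion '[{"fingers": 0, "linear": [0, 0.01, 0], "twist": 0}, {"fingers": 0, "linear": [0, 0.014, 0], "twist": 0}, {"fingers": 0, "linear": [0, 0.014, 0], "twist": 0}, {"fingers": 0, "linear": [0, 0.014, 0], "twist": 0}, {"fingers": 0, "linear": [0, 0.014, 0], "twist": 0}]'

```text
clock: 11.3
eef_pos: [485.7, 46.5, 35.8]
tool_rot: [-3.138, 0.005, -3.034]
force: [0.9, -6.4, 6.0]
width: 6.4
gripper_force: 60.3
```

Emit:
drive_tool --motion '[{"fingers": 0, "linear": [0.001, 0.014, 0], "twist": 0}, {"fingers": 0, "linear": [0.001, 0.014, 0], "twist": 0}, {"fingers": 0, "linear": [0.001, 0.014, 0], "twist": 0}, {"fingers": 0, "linear": [0, 0.012, 0], "twist": 0}, {"fingers": 0, "linear": [0, 0, 0], "twist": 0}]'

```text
clock: 11.72
eef_pos: [476.2, 103.0, 35.9]
tool_rot: [-3.141, 0.004, -3.03]
force: [-0.2, 2.1, 7.5]
width: 6.2
gripper_force: 60.3
```

Emit:
drive_tool --motion '[{"fingers": 0, "linear": [0, 0, 0], "twist": 0}, {"fingers": 0.4, "linear": [0, 0, 0], "twist": 0}, {"fingers": 0.4, "linear": [0, 0, 0], "twist": 0}, {"fingers": 0.4, "linear": [0, 0, 0], "twist": 0}, {"fingers": 0.4, "linear": [0, 0, -0.01], "twist": 0}]'

```text
clock: 12.13
eef_pos: [473.7, 101.8, 43.5]
tool_rot: [-3.141, -0.003, -3.031]
force: [0.2, -0.4, 0.1]
width: 34.0
gripper_force: 0.0
```

Emit:
drive_tool --motion '[{"fingers": 0.4, "linear": [0, 0, -0.03], "twist": 0}, {"fingers": 0.4, "linear": [0, 0, -0.04], "twist": 0}, {"fingers": 0.4, "linear": [0, 0, -0.04], "twist": 0}, {"fingers": 0.4, "linear": [0, 0, -0.02], "twist": 0}, {"fingers": 0.4, "linear": [0, 0, 0], "twist": 0}]'

```text
clock: 12.55
eef_pos: [477.6, 102.5, 179.3]
tool_rot: [3.14, 0.009, -3.032]
force: [1.0, -0.2, -0.1]
width: 34.0
gripper_force: 0.0
```

Emit:
drive_tool --motion '[{"fingers": 0.4, "linear": [0, 0.03, 0], "twist": 0}, {"fingers": 0.4, "linear": [0, 0.036, 0], "twist": 0}, {"fingers": 0.4, "linear": [0, 0.036, 0], "twist": 0}, {"fingers": 0.4, "linear": [0, 0.036, 0], "twist": 0}, {"fingers": 0.4, "linear": [0, 0, 0], "twist": 0}]'

```text
clock: 12.97
eef_pos: [457.3, 248.1, 173.8]
tool_rot: [3.137, -0.001, -3.021]
force: [0.3, 0.4, -0.4]
width: 34.2
gripper_force: 0.0
```

Run:
```python
from cell import cams
from h import *
v=cams.get_image("top")["color"]
cv2.imwrite("pics/top4c.png",cv2.resize(v[150:250,160:310],None,fx=5,fy=5,interpolation=cv2.INTER_CUBIC))
```

```text
(no output)
```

View pics/top4c.png

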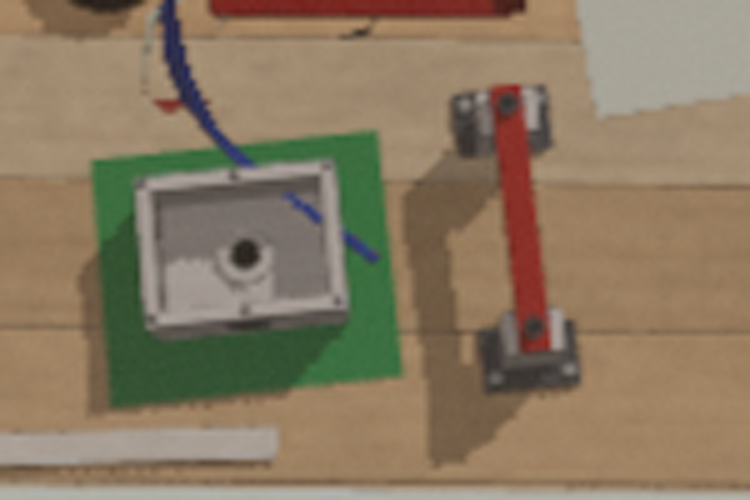

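The housing (rim corners (137,180), (332,160), (347,310) and (150,330)) lies straight and centred on the green mat, and the gripper is clear of it. I'm handing in.

```bash
python3 -c "
from cell import ctrl
print(ctrl.finish_job())"
```

```text
the job is handed in; nothing more can be done
None
```

I slid the low housing under the bar and left it straight and centred on the green mat, with the gripper clear; the job is handed in, but no verdict came back.

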